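# Load a tape reel on the unwinder cone

### The job

Load the wide tape reel onto the unwinder: lift it by its handle, set its conical hole over the unwinder's cone so that it centres itself, and press the reel straight down, the cone sliding down with it, until you feel it come up hard on the platter. Hold it there for a moment with a push of about 10 N, and go gently, as more than about 20 N would harm the bearing; touch only the reel, not the unwinder, and leave the other things on the bench alone. Let go, with the reel sitting upright and centred, fully down.

Things in the scene. Friction and masses are not known exactly. Their poses are not given: they have to be found in the camera images.
- reel_mid (a point): Wide tape reel, loose, upright, 0.3 to 0.55 kg: red tape 110 mm across, 50 mm wide, on a grey hub (top 54 mm above the underside). Round black handle, 22 mm across, 54 to 94 mm above the underside. Conical hole on the axis from below: mouth 60 mm, 26 mm at 42 mm depth (half-angle 22 degrees). This point: on the axis, 47 mm above the underside; z up.
- reel_handle (a point): The middle of the wide reel's handle, on the axis, 74 mm above the reel's underside (27 mm above reel_mid, 20 mm below the handle's top); z up along the axis.
- stand_axis (a point): Tape unwinder, fixed: base plate 150 x 150 x 12 mm, steel peel plate up to 60 mm high at its +x edge, post, round aluminium platter 100 mm across, black cone above it (foot 63 mm, top 20 mm across, 44 mm high; fits the reel's hole). This point: on the cone's axis, at the base plate's top, 12 mm above the bench; z up.
- stand_foot (a point): The unwinder's underside on the same axis, on the bench; z up. The heights of cone and platter are not measured and vary: the platter's top is 60 to 80 mm above the bench, the cone's top 108 to 144 mm. Pressed with about 7 N in all (reel and hand), the cone slides down (held by friction, no spring, stays where left) until, after 8 to 24 mm, the reel's flat underside lies on the platter.
- narrow_reel: Bystander: a reel of the same make with tape only 24 mm wide, 110 mm diameter, handle of 22 mm diameter up to 64 mm above the bench. Origin at the centre of its underside.
- tape_roll: Bystander: a plain roll of tape without hub or handle, 104 mm diameter, 48 mm high. Origin at the centre of its underside.
- carton: Bystander: a closed carton 90 x 150 x 55 mm. Origin at the centre of its underside.
- scanner: Bystander: a hand scanner lying down, about 190 mm long (x), 45 mm wide, 30 mm high. Origin near its middle, at the underside.
- marker: Bystander: a marker pen lying along its x, 120 x 14 x 14 mm. Origin at the middle of its underside.
- pen_cup: Bystander: a grey cup with pens, 72 mm wide, 130 mm high with pens. Origin at the centre of its underside.
There are look-alikes about, which are no part of the job. Leave any purple look-alike of the part that bears reel_mid alone. Several things look just like the part that bears stand_axis: the one meant starts farthest to the robot's left.

How it is judged:
By the outcome, as a careful person would: the job done as asked, in the order asked, and still so for the second after the job is handed in, with the robot touching nothing.
It also fails if it takes over 56 s, if anything falls off the work surface, if the arm or the gripper's body presses on something with over 40 N, if the wrist force passes 120 N, or if a joint passes its speed limit or range.

### The arm

A 6-joint arm with a two-finger parallel gripper is mounted at the origin on the work surface. World frame = base frame: x ahead of the robot, y to its left, z up, the work surface at z = 0. Lengths are in m, angles in rad, forces in N, time in s.
With the tool pointing down it reaches from about 0.325 to 1 m from the base axis. Payload 5.1 kg.
Tool frame: the origin (TCP) lies midway between the tips of the shut fingers; the grasp point (between the pads) lies 19 mm behind it; x points along the fingers, y is the direction in which the jaws open and shut, and the axes are right-handed (so a half turn about x gives the same grasp; the last joint's range is limited). The gripper opens to 85 mm and grips with 20 to 120 N. Pads are 22 mm wide; open, the fingers measure 114 mm over their backs; the gripper's body (76 mm by 85 mm) begins 54 mm behind the grasp point. The pads swing forward as they close: fully open they stand 13 mm farther back than shut.
Start: joints at [-1.247, 0.124, 1.65, -0, 1.367, -0.083], TCP at [0.257, -0.597, 0.231] pointing down, gripper open.
Joint ranges: [-2.61, 2.61], [-1.02, 2.33], [0.03, 2.71], [-1.35, 4.49], [0.32, 2.68], [-2.91, 2.91]. Speed limits (rad/s): [2.57, 2.57, 3.14, 3.14, 3.14, 3.14].

### API

Orientations are given as a unit quaternion [x, y, z, w].
In Python, from cell import arm gives the robot as it stands.
- The arm moves only by the tool drive_tool, never from a script. Its argument "increments" is a list of rows, each a list of 5 numbers: the opening, from 0 (shut) to 1 (fully open), then the shift along the tool's x, y, z in mm, then the turn about the tool's x in degrees. A call has 1 to 8 rows; each row is the pose to reach, as a shift and turn from the pose measured when the call began, along the tool's axes at that moment; what a row does not reach only later rows make up. A row lasts 1/12 s, in which the tool goes at most 41.7 mm and 7.16 degrees, less where a joint would pass 70% of its speed; a pose out of reach is approached as far as the arm can. A call with a gripper value outside its range is refused whole. The fingers move at their own pace and stop on an object; "force" is the grip in N (left out, the last holds). Time passes only in rows, so rows that repeat a pose let the fingers close. It gives the time, the measured TCP pose, the force and the opening at its end, in the units of the state.
- arm.sense(): the state, without advancing time (a new reading comes with each control period).
- arm.snapshot(name): name is "side" or "top" or "wrist"; returns a dict with "pixels" (384x512x3 uint8, blue, green, red), "camera_matrix" (3x3 intrinsics, pixels), "R" (3x3) and "t" (3): a world point X has camera coordinates R X + t; the wrist camera has in their place "mount" (4x4, takes a point from camera to tool coordinates, whose origin is the TCP and whose axes are the tool frame's). Camera axes: x right, y down, z forward; pixel columns grow to the right and rows downward; lengths in m; the calibration is good to about 2 mm. A picture is of the moment at which its call begins: read the wrist's pose just before it. There is no depth.
- arm.hand_in(): hands the job in, once; it reports no verdict.
The state is a dict: "time": time; "q": joint angles; "qd": joint speeds; "joint_efforts": joint torques, N m; "tool_pos": TCP position; "orientation": TCP orientation; "wrist_force": force on the tool from outside, world axes, zero at the start; "wrist_torque": the same for the moment, N m; "opening": opening from 0.0 (shut) to 1.0 (fully open).
Only numpy, scipy, OpenCV 4.12 (cv2) and the standard library are available. Lean on these libraries where they do the work, as an engineer would, in place of code of your own. Each camera call takes 0.05 s, during which the arm holds its last target. There are 200 camera calls.

## Working session

There is one attempt and no reset: what is moved stays moved. The work goes in short steps, Python scripts to look and compute and a tool call to move; the robot and the scene stay as the last step left them, time stands still between calls to the robot, and variables do not carry over. Pictures are saved under pics/ and viewed, and the job is handed in when it is done.

Besides the shell and the picture viewer there is one more tool, called after "Emit:" by a JSON object that holds its "op" and its "data". drive_tool: Moves the arm, as the interface text tells. Its arguments: {"type":"object","properties":{"increments":{"type":"array"},"force":{"type":"number"}},"required":["increments"]}

```bash
mkdir -p pics; ls; python3 - <<'E'
from cell import arm
import cv2,pickle
s=arm.sense();print(s)
for n in("side","top"):
    d=arm.snapshot(n);pickle.dump(d,open(n+".pkl","wb"));cv2.imwrite(f"pics/{n}0.png",d["pixels"])
    print(n,d["camera_matrix"],d["R"],d["t"])
d=arm.snapshot("wrist");cv2.imwrite("pics/wrist0.png",d["pixels"]);print(d["mount"],d["camera_matrix"])
E
```

```text
pics
{'time': 0.0, 'q': array([-1.24660194e+00,  1.24500835e-01,  1.65167923e+00,  3.67419106e-05,
        1.36751608e+00, -8.25663374e-02]), 'qd': array([-6.31856676e-04, -2.19626317e-04,  5.96821593e-04, -9.99065493e-05,
        9.11788259e-04,  4.21252093e-07]), 'joint_efforts': array([ 7.00033088e-04, -4.23604918e+01, -3.65452480e+01,  4.56177168e-05,
        6.97502168e-03, -1.59199595e-05]), 'tool_pos': array([ 0.25696904, -0.59637685,  0.2300527 ]), 'orientation': array([-0.69245604, -0.1435594 ,  0.69261004, -0.14207979]), 'wrist_force': array([ 0.20999353,  0.76103236, -0.09357244]), 'wrist_torque': array([ 0.06418676,  0.00477363, -0.00498393]), 'opening': 0.9975812587091489}
side [[372.85000808   0.         253.45332085]
 [  0.         372.85000808 183.62891869]
 [  0.           0.           1.        ]] [[-0.95872771 -0.28370372  0.0187983 ]
 [-0.22932791  0.7325029  -0.64097443]
 [ 0.16807702 -0.61883092 -0.76733201]] [0.54052317 0.19559097 0.94246076]
top [[464.86390641   0.         253.0388679 ]
 [  0.         464.86390641 190.46755425]
 [  0.           0.           1.        ]] [[ 0.00936921 -0.99975671  0.01996856]
 [-0.9878041  -0.01235729 -0.1552107 ]
 [ 0.1554197  -0.01827083 -0.98767955]] [-0.02008131  0.57039566  1.01947823]
[[-7.10208319e-04 -3.14461498e-01  9.49269963e-01 -1.42803035e-01]
 [ 9.99999623e-01  2.50057952e-04  8.30998220e-04 -6.84412998e-05]
 [-4.98689448e-04  9.49270195e-01  3.14461202e-01 -8.24803490e-02]
 [ 0.00000000e+00  0.00000000e+00  0.00000000e+00  1.00000000e+00]] [[274.60591432   0.         258.06696547]
 [  0.         274.60591432 192.00888252]
 [  0.           0.           1.        ]]
```

View pics/side0.png

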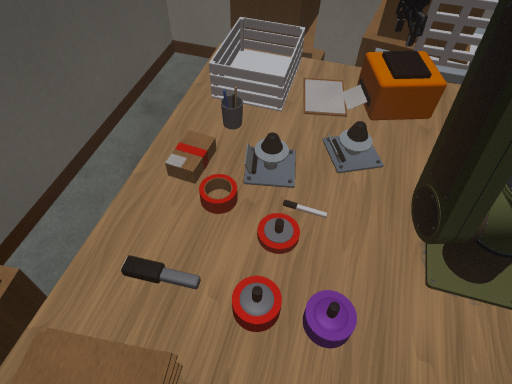

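View pics/top0.png

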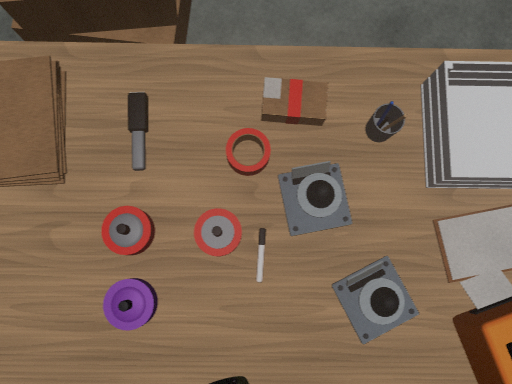

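View pics/wrist0.png

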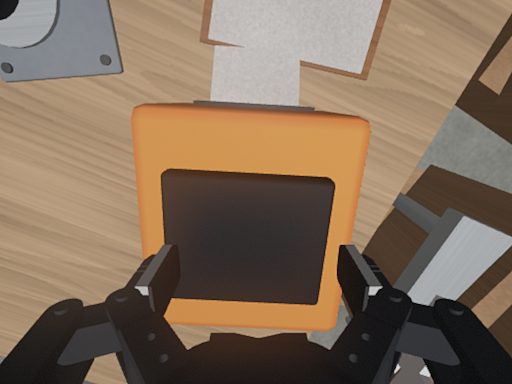

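Candidates:
- **Reels:** top (127,230) is a tall red reel, top (217,232) a flat red one (narrow), and top (129,304) is purple. The wide reel is the tall red one at (127,230), side (257,302).
- **Unwinders:** top (315,198) and (376,300). Image left is +y, so the leftmost is (315,198), side (271,158).

I'll confirm both in crops.

```bash
cat > h.py <<'E'
import numpy as np,cv2
from cell import arm
def P(d): return d["camera_matrix"]@np.c_[d["R"],d["t"]]
def ray(d,uv,z):
    K,R,t=d["camera_matrix"],d["R"],d["t"]
    c=-R.T@t; r=R.T@np.linalg.solve(K,[*uv,1.]); return c+r*(z-c[2])/r[2]
def wristcam():
    from scipy.spatial.transform import Rotation as Ro
    s=arm.sense(); d=arm.snapshot("wrist")
    T=np.eye(4);T[:3,:3]=Ro.from_quat(s["orientation"]).as_matrix();T[:3,3]=s["tool_pos"]
    M=np.linalg.inv(T@d["mount"]); d["R"]=M[:3,:3];d["t"]=M[:3,3]
    return s,d
def ellipse(mask,box):
    x0,y0,x1,y1=box; m=mask[y0:y1,x0:x1].astype(np.uint8)
    c=max(cv2.findContours(m,cv2.RETR_EXTERNAL,cv2.CHAIN_APPROX_NONE)[0],key=cv2.contourArea)
    (u,v),ax,a=cv2.fitEllipse(c); return np.array([u+x0,v+y0]),ax
E
python3 - <<'E'
from h import *
import pickle
S=pickle.load(open("side.pkl","rb"));T=pickle.load(open("top.pkl","rb"))
def crop(d,x0,y0,w=100,h=100): return cv2.resize(d["pixels"][y0:y0+h,x0:x0+w],(390,290) if 0 else (380,380*h//w),interpolation=cv2.INTER_CUBIC)
cv2.imwrite("pics/c1.png",np.vstack([np.hstack([crop(S,220,250,100,75),crop(S,225,120,100,75)]),np.hstack([crop(T,80,190,100,75),crop(T,265,155,100,75)])]))
t=T["pixels"].astype(int);b,g,r=t[...,0],t[...,1],t[...,2]
e,ax=ellipse((r>140)&(g<60)&(b<60),(90,190,165,265));print("red top ell",e,ax,"->",ray(T,e,.05))
e,ax=ellipse((t.min(-1)>100)&(abs(r-b)<40),(285,165,350,225));print("platter",e,ax)
for z in(.06,.07,.08):print(ray(T,e,z))
e,ax=ellipse(t.max(-1)<60,(300,175,345,215));print("cone",e,ax)
E
```

```text
red top ell [125.85186768 229.96596146] (46.83414840698242, 48.36124801635742) -> [0.4768119  0.26979513 0.05      ]
platter [320.25720978 198.62028503] (44.25900650024414, 54.62716293334961)
[ 0.5514565  -0.16543229  0.06      ]
[ 0.55004436 -0.16378118  0.07      ]
[ 0.54863223 -0.16213006  0.08      ]
cone [320.00353432 193.62277603] (26.127668380737305, 27.088748931884766)
```

View pics/c1.png

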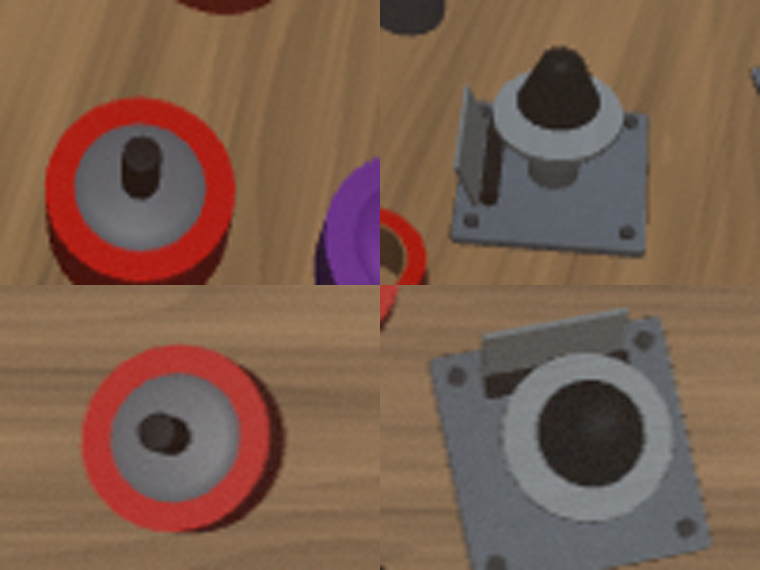

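The crops confirm both: the wide red reel is at about (0.477, 0.270), and the left unwinder is at about (0.550, -0.164). Next I'll work out the moves.

```bash
cat >> h.py <<'E'
def to(*w):
    from scipy.spatial.transform import Rotation as Ro
    s=arm.sense(); R=Ro.from_quat(s["orientation"]).as_matrix()
    print("t",round(s["time"],2),"pos",s["tool_pos"].round(4),"F",s["wrist_force"].round(1),"M",s["wrist_torque"].round(2),"open",round(s["opening"],3))
    for p in w: print(p,"-> shift mm",(R.T@(np.array(p)-s["tool_pos"])*1000).round(1))
    return R
E
python3 - <<'E'
from h import *
import pickle
S=pickle.load(open("side.pkl","rb"));T=pickle.load(open("top.pkl","rb"))
print(to((.477,.270,.2)).round(4))
X=cv2.triangulatePoints(P(S),P(T),np.array([257.1,290.]),np.array([122.,228.8]));print("handle top",(X[:3]/X[3]).T)
X=cv2.triangulatePoints(P(S),P(T),np.array([225+562/3.8,120+58/3.8]),np.array([265+598/3.8,155+(425-285)/3.8]));print("cone top",(X[:3]/X[3]).T)
E
```

```text
t 0.15 pos [ 0.257  -0.5965  0.2303] F [-0.1 -1.   0.1] M [0.03 0.06 0.02] open 0.999
(0.477, 0.27, 0.2) -> shift mm [  31.6 -708.7 -544.9]
[[-5.000e-04  3.957e-01 -9.184e-01]
 [ 1.500e-03 -9.184e-01 -3.957e-01]
 [-1.000e+00 -1.600e-03 -1.000e-04]]
handle top [[0.47714702 0.26815262 0.08984733]]
cone top [[ 0.44867636 -0.3025433   0.1985371 ]]
```

Emit:
{"op": "drive_tool", "data": {"increments": [[1,20,-709,-545,0],[1,20,-709,-545,0],[1,20,-709,-545,0],[1,20,-709,-545,0],[1,20,-709,-545,0],[1,20,-709,-545,0],[1,20,-709,-545,0],[1,20,-709,-545,0]], "force": 40}}

```text
time: 0.82
tool_pos: [0.3389, -0.2719, 0.2236]
orientation: [-0.693, -0.143, 0.693, -0.142]
wrist_force: [0.4, -0.5, -0.0]
opening: 0.999
```

```bash
python3 - <<'E'
from h import *
import pickle
S=pickle.load(open("side.pkl","rb"));T=pickle.load(open("top.pkl","rb"))
to((.477,.270,.2))
X=cv2.triangulatePoints(P(S),P(T),np.array([225+182/3.8,120+58/3.8]),np.array([265+218/3.8,155+(425-285)/3.8]));print("cone top",(X[:3]/X[3]).T)
E
```

```text
t 0.82 pos [ 0.3389 -0.2719  0.2236] F [ 0.4 -0.5 -0. ] M [-0.05 -0.06 -0.04] open 0.999
(0.477, 0.27, 0.2) -> shift mm [  24.5 -443.3 -340.9]
cone top [[ 0.55607226 -0.15782114  0.13402346]]
```

Emit:
{"op": "drive_tool", "data": {"increments": [[1,24,-443,-341,0],[1,24,-443,-341,0],[1,24,-443,-341,0],[1,24,-443,-341,0],[1,24,-443,-341,0],[1,24,-443,-341,0],[1,24,-443,-341,0],[1,24,-443,-341,0]]}}

```text
time: 1.48
tool_pos: [0.4209, 0.051, 0.21]
orientation: [0.693, 0.143, -0.692, 0.142]
wrist_force: [0.7, -0.3, -0.5]
opening: 1.002
```

```bash
python3 - <<'E'
from h import *
to((.477,.270,.2))
E
```

```text
t 1.48 pos [0.4209 0.051  0.21  ] F [ 0.7 -0.3 -0.5] M [ 0.01 -0.06 -0.01] open 1.002
(0.477, 0.27, 0.2) -> shift mm [  10.4 -178.9 -138.1]
```

Emit:
{"op": "drive_tool", "data": {"increments": [[1,10,-179,-138,0],[1,10,-179,-138,0],[1,10,-179,-138,0],[1,10,-179,-138,0],[1,10,-179,-138,0],[1,10,-179,-138,0],[1,10,-179,-138,0],[1,10,-179,-138,0]]}}

```text
time: 2.15
tool_pos: [0.4765, 0.2708, 0.1996]
orientation: [-0.692, -0.144, 0.693, -0.143]
wrist_force: [-0.7, -0.6, 0.2]
opening: 0.999
```

```bash
python3 - <<'E'
from h import *
s,d=wristcam();p=d["pixels"];cv2.imwrite("pics/w1.png",p)
to((.477,.269,.06))
t=p.astype(int);b,g,r=t[...,0],t[...,1],t[...,2]
m=(r>120)&(g<70)&(b<70);e,ax=ellipse(m,(0,0,512,384));print(e,ax,ray(d,e,.05))
X=np.array([.477,.269,.094,1]);q=P(d)@X;print("handle top predicted px",q[:2]/q[2])
E
```

```text
t 2.2 pos [0.4765 0.2699 0.1998] F [-0.2 -0.1 -0.4] M [0.01 0.02 0.01] open 1.002
(0.477, 0.269, 0.06) -> shift mm [ 1.398e+02  1.200e+00 -1.000e-01]
[404.73803711 231.05310059] (72.4658203125, 88.61927032470703) [0.48744238 0.08736237 0.05      ]
handle top predicted px [259.97031854 192.38260738]
```

View pics/w1.png

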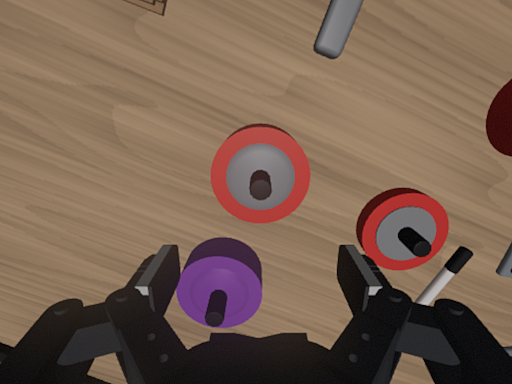

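The wrist view shows the wide reel at (260,172) with its handle top at (260,190). I predicted (260,192), so it is aligned and I can descend.

Emit:
{"op": "drive_tool", "data": {"increments": [[1,35,1,0,0],[1,70,1,0,0],[1,100,1,0,0],[1,120,1,0,0],[1,132,1,0,0],[1,139,1,0,0],[1,139,1,0,0],[1,139,1,0,0]]}}

```text
time: 2.87
tool_pos: [0.4776, 0.269, 0.0619]
orientation: [0.693, 0.143, -0.692, 0.142]
wrist_force: [0.1, -0.0, -0.1]
opening: 0.999
```

Emit:
{"op": "drive_tool", "data": {"increments": [[0,0,0,0,0],[0,0,0,0,0],[0,0,0,0,0],[0,0,0,0,0],[0,0,0,0,0],[0,0,0,0,0],[0,0,0,0,0],[0,0,0,0,0]], "force": 60}}

```text
time: 3.53
tool_pos: [0.4779, 0.2694, 0.0626]
orientation: [0.693, 0.143, -0.692, 0.142]
wrist_force: [-1.6, 1.1, 4.4]
opening: 0.24
```

```bash
python3 - <<'E'
from h import *
to((.477,.269,.06))
s,d=wristcam();cv2.imwrite("pics/w2.png",d["pixels"])
E
```

```text
t 3.53 pos [0.4779 0.2694 0.0626] F [-1.6  1.1  4.4] M [ 0.1   0.2  -0.01] open 0.24
(0.477, 0.269, 0.06) -> shift mm [2.6 0.  1. ]
```

View pics/w2.png

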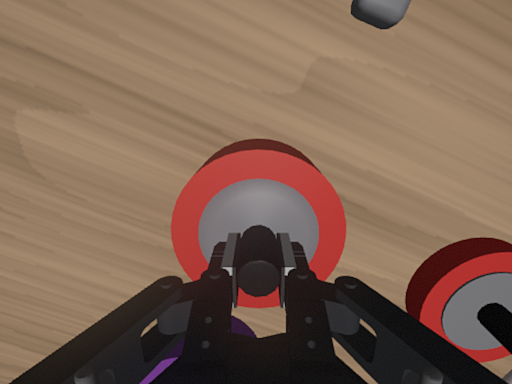

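Gripped: the opening of 0.24 fits the 22 mm handle. Lifting.

Emit:
{"op": "drive_tool", "data": {"increments": [[0,-3,0,0,0],[0,-10,0,0,0],[0,-25,0,0,0],[0,-50,0,0,0],[0,-80,0,0,0],[0,-110,0,0,0],[0,-140,0,0,0],[0,-165,0,0,0]], "force": 80}}

```text
time: 4.25
tool_pos: [0.4774, 0.2687, 0.2291]
orientation: [0.693, 0.143, -0.692, 0.142]
wrist_force: [0.5, 0.2, -3.3]
opening: 0.234
```

Emit:
{"op": "drive_tool", "data": {"increments": [[0,-15,0,0,0],[0,-20,0,0,0],[0,-20,0,0,0],[0,-20,0,0,0]]}}

```text
time: 4.58
tool_pos: [0.4766, 0.2682, 0.2474]
orientation: [-0.692, -0.143, 0.693, -0.142]
wrist_force: [-0.3, 0.6, -3.6]
opening: 0.233
```

```bash
python3 - <<'E'
from h import *
to((.552,-.162,.245),(.552,-.162,.205))
s,d=wristcam();cv2.imwrite("pics/w3.png",d["pixels"])
s=arm.snapshot("side");cv2.imwrite("pics/s3.png",s["pixels"])
E
```

```text
t 4.58 pos [0.4766 0.2682 0.2474] F [-0.3  0.6 -3.6] M [-0.03  0.08  0.03] open 0.233
(0.552, -0.162, 0.245) -> shift mm [  2.  425.  100.7]
(0.552, -0.162, 0.205) -> shift mm [ 42.  425.  100.7]
```

View pics/w3.png

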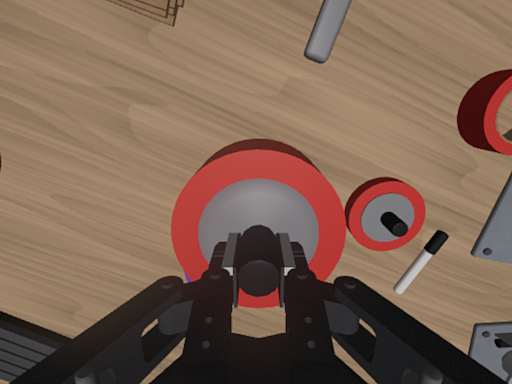

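View pics/s3.png

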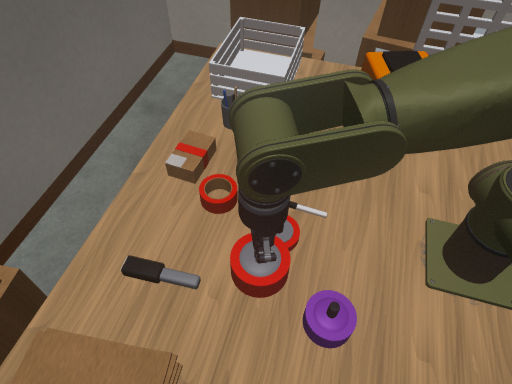

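The reel is held upright and weighs about 3.6 N. I'll carry it part way, then look at the cone from nearer.

Emit:
{"op": "drive_tool", "data": {"increments": [[0,0,15,4,0],[0,0,40,10,0],[0,0,75,20,0],[0,0,110,30,0],[0,0,145,38,0],[0,0,180,45,0],[0,0,210,55,0],[0,0,230,60,0]]}}

```text
time: 5.35
tool_pos: [0.5111, 0.0303, 0.2441]
orientation: [-0.691, -0.142, 0.695, -0.142]
wrist_force: [0.8, -0.9, -4.1]
opening: 0.227
```

Emit:
{"op": "drive_tool", "data": {"increments": [[0,0,20,-10,0],[0,0,30,-30,0],[0,0,40,-50,0],[0,0,45,-60,0],[0,0,45,-60,0],[0,0,45,-60,0]]}}

```text
time: 5.85
tool_pos: [0.5832, 0.0125, 0.2414]
orientation: [-0.689, -0.142, 0.696, -0.141]
wrist_force: [-0.6, -0.3, -3.8]
opening: 0.235
```

```bash
python3 - <<'E'
from h import *
import pickle
to((.552,-.162,.245))
s,d=wristcam();cv2.imwrite("pics/w4.png",d["pixels"]);pickle.dump(d,open("w4.pkl","wb"))
E
```

```text
t 5.85 pos [0.5832 0.0125 0.2414] F [-0.6 -0.3 -3.8] M [ 0.03 -0.01 -0.05] open 0.235
(0.552, -0.162, 0.245) -> shift mm [ -3.1 148.2  97.3]
```

View pics/w4.png

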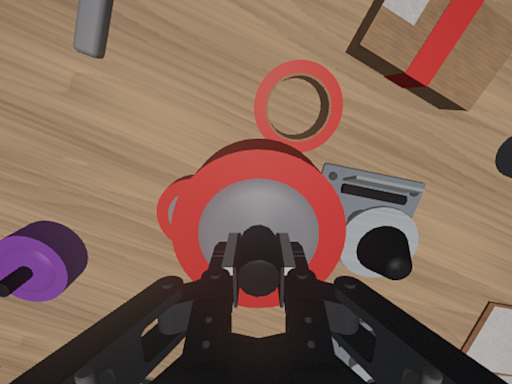

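```bash
python3 - <<'E'
from h import *
import pickle
S=pickle.load(open("side.pkl","rb"));T=pickle.load(open("top.pkl","rb"));W=pickle.load(open("w4.pkl","rb"))
def c(d,x0,y0,w,h,g=1.6):
    im=cv2.resize(d["pixels"][y0:y0+h,x0:x0+w],None,fx=5,fy=5,interpolation=cv2.INTER_CUBIC)
    return (255*(im/255.)**(1/g)).astype(np.uint8)
a=c(W,335,195,110,90,2.2);cv2.imwrite("pics/z1.png",a)
cv2.imwrite("pics/z2.png",np.hstack([c(S,235,125,75,75,2.2),c(T,282,160,75,75,2.2)]))
E
```

```text
(no output)
```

View pics/z1.png

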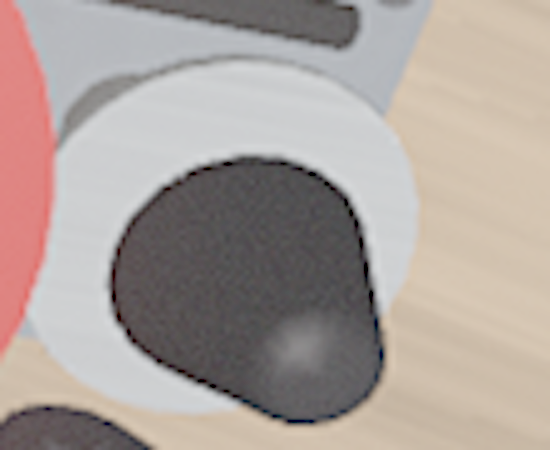

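View pics/z2.png

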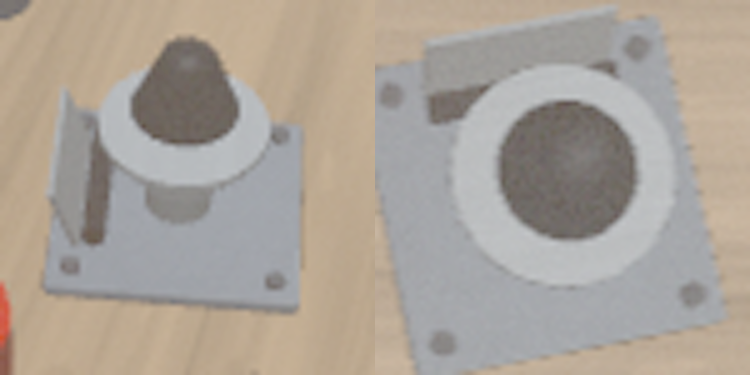

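```bash
cat > fit.py <<'E'
from h import *
import pickle
from scipy.optimize import minimize
S=pickle.load(open("side.pkl","rb"));T=pickle.load(open("top.pkl","rb"));W=pickle.load(open("w4.pkl","rb"))
U=6
def mask(d,box,platter):
    x0,y0,x1,y1=box;im=cv2.resize(d["pixels"][y0:y1,x0:x1],None,fx=U,fy=U,interpolation=cv2.INTER_CUBIC)
    m=(im.max(-1)<80).astype(np.uint8) if not platter else ((im.min(-1)>115)).astype(np.uint8)
    cs=cv2.findContours(m,cv2.RETR_EXTERNAL,cv2.CHAIN_APPROX_NONE)[0];c=max(cs,key=cv2.contourArea)
    o=np.zeros_like(m);cv2.drawContours(o,[c],-1,1,-1);return o
def circ(d,x,y,z,r):
    a=np.linspace(0,2*np.pi,72,endpoint=False)
    X=np.c_[x+r*np.cos(a),y+r*np.sin(a),z+0*a,1+0*a]@P(d).T;return X[:,:2]/X[:,2:]
def hull(d,box,rings,shape):
    p=np.vstack([circ(d,*r) for r in rings]);p=((p-box[:2]+.5)*U-.5)
    h=cv2.convexHull(p.astype(np.float32));o=np.zeros(shape,np.uint8)
    cv2.fillConvexPoly(o,np.round(h*16).astype(np.int32),1,shift=4);return o
V={"side":(S,(255,128,290,160)),"top":(T,(302,175,340,213)),"wrist":(W,(352,220,415,284))}
M={k:mask(d,b,0) for k,(d,b) in V.items()}
def cost(p,ks):
    x,y,c=p;t=0
    for k in ks:
        d,b=V[k];h=hull(d,b,[(x,y,c,.010),(x,y,c-.044,.0315)],M[k].shape)
        t+=np.count_nonzero(h!=M[k])/M[k].sum()
    return t
for ks in (["side","top"],["wrist"],["side","top","wrist"]):
    r=minimize(cost,[.553,-.16,.125],(ks,),method="Nelder-Mead",options=dict(initial_simplex=np.array([[.553,-.16,.125],[.563,-.16,.125],[.553,-.15,.125],[.553,-.16,.14]])))
    print(ks,r.x.round(4),r.fun.round(3))
R=to((*r.x[:2],.245));print("tool x",R[:,0].round(4))
E
python3 fit.py
```

```text
['side', 'top'] [ 0.5589 -0.1603  0.1343] 0.086
['wrist'] [ 0.5602 -0.1608  0.1349] 0.043
['side', 'top', 'wrist'] [ 0.5592 -0.1609  0.1338] 0.146
t 5.9 pos [0.5829 0.0126 0.2418] F [-0.2 -0.2 -3.9] M [-0.03 -0.02 -0.03] open 0.232
(np.float64(0.5592293862990857), np.float64(-0.16085121022169876), 0.245) -> shift mm [ -2.8 150.2  90. ]
tool x [-9.7e-03 -9.0e-04 -1.0e+00]
```

The cone fit agrees across all three views: axis (0.5595, -0.161), top about 0.134. Going above it.

Emit:
{"op": "drive_tool", "data": {"increments": [[0,-1,15,9,0],[0,-2,45,27,0],[0,-3,80,48,0],[0,-3,110,66,0],[0,-3,135,81,0],[0,-3,148,89,0],[0,-3,150,90,0],[0,-3,150,90,0]]}}

```text
time: 6.57
tool_pos: [0.5582, -0.161, 0.2447]
orientation: [-0.689, -0.142, 0.696, -0.141]
wrist_force: [-0.1, 0.7, -3.8]
opening: 0.236
```

Emit:
{"op": "drive_tool", "data": {"increments": [[0,0,0,0,0],[0,0,0,0,0],[0,0,0,0,0],[0,0,0,0,0]]}}

```text
time: 6.9
tool_pos: [0.5583, -0.16, 0.2447]
orientation: [-0.689, -0.143, 0.696, -0.141]
wrist_force: [0.1, -0.4, -4.2]
opening: 0.235
```

```bash
python3 - <<'E'
from h import *
R=to((.5593,-.161,.175),(.5593,-.161,.160));print("tool x",R[:,0].round(4))
s,d=wristcam();cv2.imwrite("pics/w5.png",d["pixels"])
s=arm.snapshot("side");cv2.imwrite("pics/s5.png",s["pixels"])
t=arm.snapshot("top");cv2.imwrite("pics/t5.png",t["pixels"])
cv2.imwrite("pics/m5.png",np.hstack([cv2.resize(s["pixels"],(400,300)),cv2.resize(t["pixels"],(400,300))]))
# held reel centre from wrist: fit outer red edge, known radius at height TCP-.0126
w=d["pixels"].astype(int);m=((w[...,2]>120)&(w[...,1]<75)&(w[...,0]<75)).astype(np.uint8)
c=max(cv2.findContours(m,cv2.RETR_EXTERNAL,cv2.CHAIN_APPROX_NONE)[0],key=cv2.contourArea)[:,0]
h=cv2.convexHull(c)[:,0];h=h[h[:,1]<270]
z=d_z=arm.sense()["tool_pos"][2]-.0126
W=np.array([ray(d,p,z)[:2] for p in h.astype(float)])
from scipy.optimize import least_squares
r=least_squares(lambda q:np.hypot(*(W-q[:2]).T)-.055,W.mean(0));print("reel centre",r.x.round(4),"rms",np.std(r.fun))
E
```

```text
t 6.9 pos [ 0.5583 -0.16    0.2447] F [ 0.1 -0.4 -4.2] M [-0.03 -0.    0.01] open 0.235
(0.5593, -0.161, 0.175) -> shift mm [69.7  1.6 -1.2]
(0.5593, -0.161, 0.16) -> shift mm [84.7  1.6 -1.3]
tool x [-0.0106 -0.     -0.9999]
reel centre [ 0.5599 -0.1594] rms 0.00029583249855640937
```

View pics/m5.png

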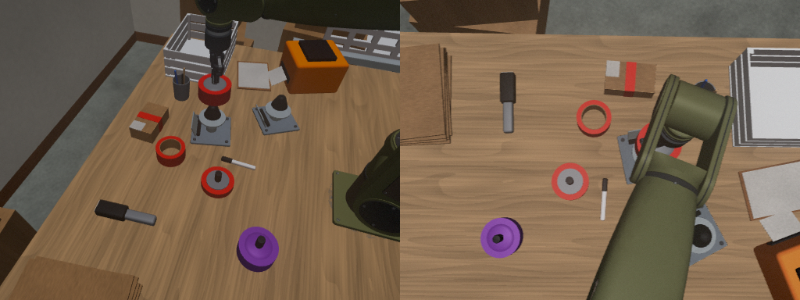

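Emit:
{"op": "drive_tool", "data": {"increments": [[0,12,1,0,0],[0,30,2,-0.5,0],[0,48,2,-0.5,0],[0,62,2,-0.5,0],[0,72,2,-0.5,0],[0,78,2,-0.5,0],[0,80,2,-0.5,0],[0,80,2,-0.5,0]]}}

```text
time: 7.72
tool_pos: [0.5588, -0.1621, 0.1645]
orientation: [-0.689, -0.142, 0.697, -0.141]
wrist_force: [0.1, 1.0, -3.0]
opening: 0.233
```

Emit:
{"op": "drive_tool", "data": {"increments": [[0,0.5,0,0,0],[0,1,0,0,0],[0,2,0,0,0],[0,2,0,0,0]]}}

```text
time: 8.05
tool_pos: [0.559, -0.1623, 0.163]
orientation: [-0.689, -0.142, 0.696, -0.141]
wrist_force: [-0.8, -0.0, -3.5]
opening: 0.232
```

```bash
python3 - <<'E'
from h import *
R=to();print("tool x",R[:,0].round(4))
E
```

```text
t 8.05 pos [ 0.559  -0.1623  0.163 ] F [-0.8 -0.  -3.5] M [-0.02  0.02  0.04] open 0.232
tool x [-9.9e-03 -4.0e-04 -1.0e+00]
```

Emit:
{"op": "drive_tool", "data": {"increments": [[0,1,0,0,0],[0,2,0,0,0],[0,3,0,0,0],[0,4,0,0,0],[0,4,0,0,0],[0,4,0,0,0]]}}

```text
time: 8.55
tool_pos: [0.5589, -0.1621, 0.1588]
orientation: [-0.689, -0.142, 0.696, -0.141]
wrist_force: [0.3, 0.6, -3.9]
opening: 0.231
```

Emit:
{"op": "drive_tool", "data": {"increments": [[0,0.5,0,0,0],[0,1,0,0,0],[0,1.5,0,0,0],[0,2,0,0,0],[0,2,0,0,0]]}}

```text
time: 8.97
tool_pos: [0.559, -0.1618, 0.1573]
orientation: [-0.689, -0.143, 0.696, -0.141]
wrist_force: [-0.7, 1.3, 0.1]
opening: 0.235
```

Emit:
{"op": "drive_tool", "data": {"increments": [[0,0.5,0,0,0],[0,1,0,0,0],[0,1.5,0,0,0],[0,2,0,0,0],[0,2,0,0,0]]}}

```text
time: 9.38
tool_pos: [0.5592, -0.1617, 0.1558]
orientation: [-0.69, -0.143, 0.696, -0.141]
wrist_force: [-1.0, 2.4, 3.3]
opening: 0.234
```

Contact at TCP z of about 0.1575, and the cone starts to slide at Fz of about +3 N. I'll press on, easing the small sideways force.

Emit:
{"op": "drive_tool", "data": {"increments": [[0,0.6,-0.3,0,0],[0,1.2,-0.6,0,0],[0,1.8,-0.6,0,0],[0,2.4,-0.6,0,0],[0,3,-0.6,0,0],[0,3,-0.6,0,0]]}}

```text
time: 9.88
tool_pos: [0.5591, -0.1614, 0.1527]
orientation: [-0.69, -0.142, 0.696, -0.141]
wrist_force: [0.0, 1.8, 3.3]
opening: 0.235
```

Emit:
{"op": "drive_tool", "data": {"increments": [[0,0.6,0,0,0],[0,1.2,0,0,0],[0,1.8,0,0,0],[0,2.4,0,0,0],[0,3,0,0,0],[0,3,0,0,0]]}}

```text
time: 10.38
tool_pos: [0.5591, -0.1614, 0.1495]
orientation: [-0.69, -0.142, 0.696, -0.141]
wrist_force: [-1.0, 1.6, 3.0]
opening: 0.231
```

```bash
python3 - <<'E'
from h import *
R=to();print("tool x",R[:,0].round(4))
E
```

```text
t 10.38 pos [ 0.5591 -0.1614  0.1495] F [-1.   1.6  3. ] M [ 0.35  0.19 -0.05] open 0.231
tool x [-8.8e-03  2.0e-04 -1.0e+00]
```

Sliding steadily at about 3 N. I'll continue in small steps.

Emit:
{"op": "drive_tool", "data": {"increments": [[0,0.5,-0.3,0,0],[0,1,-0.5,0,0],[0,1.5,-0.5,0,0],[0,2,-0.5,0,0],[0,2,-0.5,0,0]]}}

```text
time: 10.8
tool_pos: [0.559, -0.1613, 0.1476]
orientation: [-0.69, -0.142, 0.696, -0.141]
wrist_force: [-1.6, -1.2, 2.4]
opening: 0.236
```

Emit:
{"op": "drive_tool", "data": {"increments": [[0,0.5,0,0,0],[0,1,0,0,0],[0,1.5,0,0,0],[0,2,0,0,0],[0,2,0,0,0]]}}

```text
time: 11.22
tool_pos: [0.559, -0.1613, 0.1454]
orientation: [-0.69, -0.142, 0.696, -0.141]
wrist_force: [-1.3, -0.4, 3.4]
opening: 0.233
```

```bash
python3 - <<'E'
from h import *
R=to();print("tool x",R[:,0].round(4))
E
```

```text
t 11.22 pos [ 0.559  -0.1613  0.1454] F [-1.3 -0.4  3.4] M [0.1  0.08 0.03] open 0.233
tool x [-8.3e-03 -5.0e-04 -1.0e+00]
```

Emit:
{"op": "drive_tool", "data": {"increments": [[0,0.5,0,0,0],[0,1,0,0,0],[0,1.5,0,0,0],[0,2,0,0,0],[0,2,0,0,0]]}}

```text
time: 11.63
tool_pos: [0.559, -0.1613, 0.1433]
orientation: [-0.69, -0.142, 0.696, -0.141]
wrist_force: [-0.9, 0.8, 3.0]
opening: 0.236
```

Emit:
{"op": "drive_tool", "data": {"increments": [[0,0.5,0,0,0],[0,1,0,0,0],[0,1.5,0,0,0],[0,2,0,0,0],[0,2,0,0,0]]}}

```text
time: 12.05
tool_pos: [0.559, -0.1613, 0.1412]
orientation: [-0.69, -0.142, 0.696, -0.141]
wrist_force: [-1.3, -0.0, 2.8]
opening: 0.238
```

```bash
python3 - <<'E'
from h import *
R=to();print("tool x",R[:,0].round(4))
E
```

```text
t 12.05 pos [ 0.559  -0.1613  0.1412] F [-1.3 -0.   2.8] M [ 0.04  0.11 -0.  ] open 0.238
tool x [-8.2e-03 -5.0e-04 -1.0e+00]
```

Emit:
{"op": "drive_tool", "data": {"increments": [[0,0.5,0,0,0],[0,1,0,0,0],[0,1.5,0,0,0],[0,2,0,0,0],[0,2,0,0,0]]}}

```text
time: 12.47
tool_pos: [0.559, -0.1613, 0.1407]
orientation: [-0.69, -0.142, 0.696, -0.141]
wrist_force: [-5.2, 1.4, 9.4]
opening: 0.23
```

Emit:
{"op": "drive_tool", "data": {"increments": [[0,0.5,0,0,0],[0,1,0,0,0],[0,1.5,0,0,0],[0,1.5,0,0,0],[0,1.5,0,0,0]]}}

```text
time: 12.88
tool_pos: [0.559, -0.1613, 0.1407]
orientation: [-0.69, -0.142, 0.696, -0.141]
wrist_force: [-4.7, 2.2, 10.4]
opening: 0.236
```

```bash
python3 - <<'E'
from h import *
R=to();print("tool x",R[:,0].round(4))
E
```

```text
t 12.88 pos [ 0.559  -0.1613  0.1407] F [-4.7  2.2 10.4] M [0.35 0.79 0.02] open 0.236
tool x [-8.6e-03 -6.0e-04 -1.0e+00]
```

It came up hard at z=0.1407, with Fz about 10 N. I'll hold it there.

Emit:
{"op": "drive_tool", "data": {"increments": [[0,1.4,0,0.4,0],[0,1.4,0,0.4,0],[0,1.4,0,0.4,0],[0,1.4,0,0.4,0],[0,1.4,0,0.4,0],[0,1.4,0,0.4,0],[0,1.4,0,0.4,0],[0,1.4,0,0.4,0]]}}

```text
time: 13.55
tool_pos: [0.5589, -0.1614, 0.1407]
orientation: [-0.69, -0.142, 0.696, -0.141]
wrist_force: [-3.5, 2.4, 9.2]
opening: 0.233
```

Emit:
{"op": "drive_tool", "data": {"increments": [[0,1.4,0,0.4,0],[0,1.4,0,0.4,0],[0,1.4,0,0.4,0],[0,1.4,0,0.4,0],[0,1.4,0,0.4,0],[0,1.4,0,0.4,0],[0,1.4,0,0.4,0],[0,1.4,0,0.4,0]]}}

```text
time: 14.22
tool_pos: [0.5589, -0.1614, 0.1407]
orientation: [-0.69, -0.142, 0.695, -0.141]
wrist_force: [-3.5, 2.1, 8.8]
opening: 0.237
```

```bash
python3 - <<'E'
from h import *
R=to();print("tool x",R[:,0].round(4))
s,d=wristcam();s=arm.snapshot("side")
cv2.imwrite("pics/m6.png",np.hstack([cv2.resize(d["pixels"],(400,300)),cv2.resize(s["pixels"][90:240,170:370],(400,300),interpolation=cv2.INTER_CUBIC)]))
E
```

```text
t 14.22 pos [ 0.5589 -0.1614  0.1407] F [-3.5  2.1  8.8] M [0.43 0.48 0.03] open 0.237
tool x [-7.3e-03 -1.0e-04 -1.0e+00]
```

View pics/m6.png

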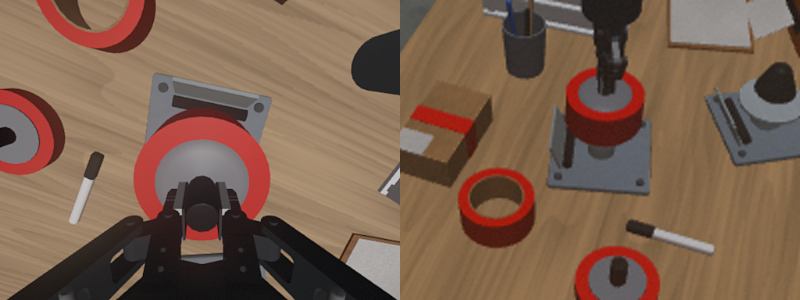

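The side view shows the reel down flat over the platter. I'll relax the push and release.

Emit:
{"op": "drive_tool", "data": {"increments": [[0,0,0,0,0],[0,0,0,0,0],[0.7,0,0,0,0],[0.7,0,0,0,0],[0.7,0,0,0,0],[0.7,0,0,0,0],[0.7,0,0,0,0],[0.7,0,0,0,0]]}}

```text
time: 14.98
tool_pos: [0.5588, -0.1613, 0.1404]
orientation: [-0.69, -0.142, 0.695, -0.141]
wrist_force: [0.4, 0.1, -0.2]
opening: 0.698
```

Emit:
{"op": "drive_tool", "data": {"increments": [[0.7,-5,0,0,0],[0.7,-15,0,0,0],[0.7,-30,0,0,0],[0.7,-45,0,0,0],[0.7,-65,0,0,0],[0.7,-85,0,0,0],[0.7,-100,0,0,0],[0.7,-100,0,0,0]]}}

```text
time: 15.65
tool_pos: [0.5617, -0.1622, 0.2463]
orientation: [0.693, 0.14, -0.693, 0.143]
wrist_force: [0.4, -1.2, 0.8]
opening: 0.702
```

```bash
cat > chk.py <<'E'
from h import *
import sys
n=sys.argv[1]
R=to();print("tool x",R[:,0].round(4))
s,d=wristcam();sd=arm.snapshot("side")
cv2.imwrite(f"pics/{n}.png",np.hstack([cv2.resize(d["pixels"],(400,300)),cv2.resize(sd["pixels"][90:240,170:370],(400,300),interpolation=cv2.INTER_CUBIC)]))
# reel pose from wrist view: fit upper red rim (r 55) at height zt, centre + tilt
w=d["pixels"].astype(int);m=((w[...,2]>120)&(w[...,1]<75)&(w[...,0]<75)).astype(np.uint8)
q=P(d)@[.5595,-.161,.128,1];q=q[:2]/q[2]
cs=[c for c in cv2.findContours(m,cv2.RETR_EXTERNAL,cv2.CHAIN_APPROX_NONE)[0] if cv2.contourArea(c)>500]
c=max(cs,key=lambda c:cv2.pointPolygonTest(c,tuple(map(float,q)),True))
h=cv2.convexHull(c)[:,0].astype(float);h=h[(h[:,1]<float(sys.argv[2]))]
from scipy.optimize import least_squares
K=d["camera_matrix"]
def res(v,ret=0):
    x,y,z,a,b=v;n=np.array([a,b,1]);n/=np.linalg.norm(n);C=np.array([x,y,z]);cam=-d["R"].T@d["t"]
    r=(d["R"].T@np.linalg.solve(K,np.c_[h,np.ones(len(h))].T)).T
    X=cam+r*((n@(C-cam))/(r@n))[:,None];return np.linalg.norm(X-C,axis=1)-.055
r0=least_squares(lambda v:res([v[0],v[1],v[2],0,0]),[.5595,-.161,.128]);print("flat fit centre,z_top",r0.x.round(4),"rms mm",(1e3*r0.fun.std()).round(2))
r1=least_squares(lambda v:res([v[0],v[1],.1285,v[2],v[3]]),[.5595,-.161,0,0]);print("tilt fit",r1.x.round(4),"rms",(1e3*r1.fun.std()).round(2),len(h))
E
python3 chk.py m7 384
```

```text
t 15.65 pos [ 0.5617 -0.1622  0.2463] F [ 0.4 -1.2  0.8] M [-0.01 -0.02 -0.03] open 0.702
tool x [ 7.0e-04 -3.3e-03 -1.0e+00]Traceback (most recent call last):
  File "chk.py", line 19, in <module>
    r0=least_squares(lambda v:res([v[0],v[1],v[2],0,0]),[.5595,-.161,.128]);print("flat fit centre,z_top",r0.x.round(4),"rms mm",(1e3*r0.fun.std()).round(2))
    return func(*args, **kwargs)
    vector_fun = VectorFunction(
        fun_wrapped,
    ...<6 lines>...
        workers=workers
    )
    self._update_fun()
    ~~~~~~~~~~~~~~~~^^
    self.f = self.fun_wrapped(xp_copy(self.x))
             ~~~~~~~~~~~~~~~~^^^^^^^^^^^^^^^^^
    return np.atleast_1d(self.fun(x))
                         ~~~~~~~~^^^
    return self.f(x, *self.args, **self.kwargs)
           ~~~~~~^^^^^^^^^^^^^^^^^^^^^^^^^^^^^^
  File "chk.py", line 19, in <lambda>
    r0=least_squares(lambda v:res([v[0],v[1],v[2],0,0]),[.5595,-.161,.128]);print("flat fit centre,z_top",r0.x.round(4),"rms mm",(1e3*r0.fun.std()).round(2))
                              ~~~^^^^^^^^^^^^^^^^^^^^^^
  File "chk.py", line 16, in res
    x,y,z,a,b=v;n=np.array([a,b,1]);n/=np.linalg.norm(n);C=np.array([x,y,z]);cam=-d["R"].T@d["t"]
                                    ^^^^^^^^^^^^^^^^^^^^
numpy._core._exceptions._UFuncOutputCastingError: Cannot cast ufunc 'divide' output from dtype('float64') to dtype('int64') with casting rule 'same_kind'
```

View pics/m7.png

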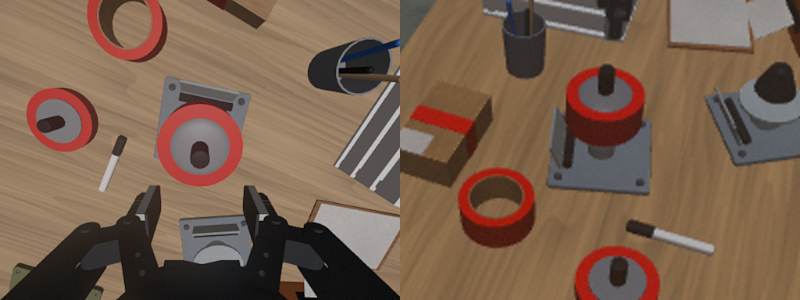

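```bash
sed -i 's/np.array(\[a,b,1\])/np.array([a,b,1.])/' chk.py; python3 chk.py m8 384
```

```text
t 15.75 pos [ 0.56   -0.1615  0.2416] F [ 0.5 -0.  -0.3] M [-0.02 -0.01 -0.  ] open 0.7
tool x [-5.5e-03 -9.0e-04 -1.0e+00]
flat fit centre,z_top [ 0.56   -0.1607  0.126 ] rms mm 0.24
tilt fit [ 0.5604 -0.1604 -0.0323  0.0027] rms 0.39 50
```

The reel is centred to within about 1 mm of the cone axis, and a flat fit suits best. The tool was tilted about 0.5° while pressing, so I'll press once more, gently, with shut fingertips on the handle's top to make sure it lies flat.

Emit:
{"op": "drive_tool", "data": {"increments": [[0,0,0,0,0],[0,0,0,0,0],[0,0,0,0,0],[0,0,0,0,0],[0,15,0,-0.5,0],[0,35,0,-0.5,0],[0,52,0,-0.5,0],[0,60,0,-0.5,0]]}}

```text
time: 16.52
tool_pos: [0.5576, -0.1604, 0.1763]
orientation: [-0.688, -0.143, 0.697, -0.14]
wrist_force: [-0.8, 0.6, -0.7]
opening: -0.002
```

Emit:
{"op": "drive_tool", "data": {"increments": [[0,1,0,0,0],[0,1,0,0,0],[0,1,0,0,0],[0,1,0,0,0]]}}

```text
time: 16.85
tool_pos: [0.5583, -0.1607, 0.1768]
orientation: [-0.689, -0.143, 0.696, -0.14]
wrist_force: [0.9, -0.1, -0.5]
opening: 0.002
```

Emit:
{"op": "drive_tool", "data": {"increments": [[0,0.5,0,-1,0],[0,1,0,-1.5,0],[0,1.5,0,-1.5,0],[0,2.5,0,-1.5,0],[0,2.5,0,-1.5,0],[0,2.5,0,-1.5,0]]}}

```text
time: 17.35
tool_pos: [0.5596, -0.1601, 0.1741]
orientation: [-0.689, -0.143, 0.697, -0.14]
wrist_force: [0.5, 0.6, -0.8]
opening: -0.003
```

Emit:
{"op": "drive_tool", "data": {"increments": [[0,0.5,0,0,0],[0,1,0,0,0],[0,1.5,0,0,0],[0,2,0,0,0],[0,2,0,0,0]]}}

```text
time: 17.77
tool_pos: [0.5596, -0.1601, 0.1722]
orientation: [-0.689, -0.143, 0.697, -0.14]
wrist_force: [-0.1, -0.1, 0.6]
opening: -0.001
```

Emit:
{"op": "drive_tool", "data": {"increments": [[0,0.5,0,0,0],[0,1,0,0,0],[0,1,0,0,0],[0,1,0,0,0]]}}

```text
time: 18.1
tool_pos: [0.5598, -0.1601, 0.1721]
orientation: [-0.689, -0.143, 0.696, -0.141]
wrist_force: [-2.8, 0.6, 6.2]
opening: -0.001
```

The handle top is at 0.172 as expected and feels hard. Holding about 10 N.

Emit:
{"op": "drive_tool", "data": {"increments": [[0,1.2,0,0,0],[0,1.6,0,0,0],[0,1.6,0,0,0],[0,1.6,0,0,0],[0,1.6,0,0,0],[0,1.6,0,0,0],[0,1.6,0,0,0],[0,1.6,0,0,0]]}}

```text
time: 18.77
tool_pos: [0.5599, -0.1602, 0.1721]
orientation: [-0.689, -0.143, 0.696, -0.141]
wrist_force: [-4.3, 0.9, 8.2]
opening: 0.001
```

Emit:
{"op": "drive_tool", "data": {"increments": [[0,1.6,0,0,0],[0,1.6,0,0,0],[0,1.6,0,0,0],[0,1.6,0,0,0],[0,1.6,0,0,0],[0,1.6,0,0,0],[0,1.6,0,0,0],[0,1.6,0,0,0]]}}

```text
time: 19.43
tool_pos: [0.5599, -0.1602, 0.172]
orientation: [-0.689, -0.143, 0.696, -0.141]
wrist_force: [-4.2, 2.6, 8.4]
opening: 0.002
```

Emit:
{"op": "drive_tool", "data": {"increments": [[0,-1,0,0,0],[0,-4,0,0,0],[0,-15,0,0,0],[0,-35,0,0,0],[0,-55,0,0,0],[0,-75,0,0,0],[0,-85,0,0,0],[0,-85,0,0,0]]}}

```text
time: 20.1
tool_pos: [0.5622, -0.1608, 0.2608]
orientation: [-0.691, -0.142, 0.694, -0.142]
wrist_force: [0.2, 0.7, -0.3]
opening: 0.002
```

Emit:
{"op": "drive_tool", "data": {"increments": [[0,0,0,0,0],[0,0,0,0,0],[0,0,0,0,0],[0,0,0,0,0]]}}

```text
time: 20.43
tool_pos: [0.5617, -0.1606, 0.2593]
orientation: [-0.69, -0.142, 0.695, -0.141]
wrist_force: [0.3, 0.1, -0.0]
opening: -0.003
```

```bash
python3 chk.py m9 384
```

```text
t 20.43 pos [ 0.5617 -0.1606  0.2593] F [ 0.3  0.1 -0. ] M [ 0.04  0.02 -0.03] open -0.003
tool x [-6.7e-03 -5.0e-04 -1.0e+00]
flat fit centre,z_top [ 0.56   -0.1608  0.1259] rms mm 0.3
tilt fit [ 0.5604 -0.1607 -0.0264 -0.0118] rms 0.44 45
```

View pics/m9.png

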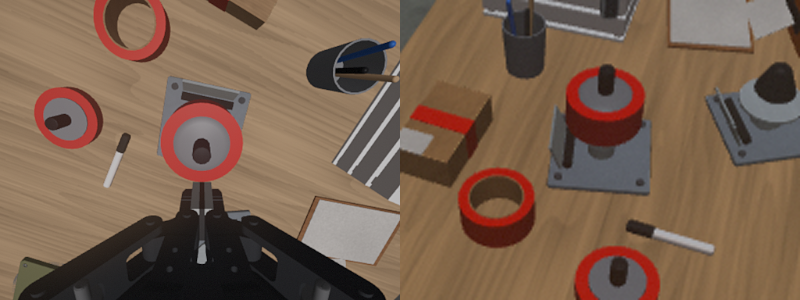

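The wrist view shows the reel centred on the stand at (201,142). It is upright and unchanged, and the gripper is clear of it.

```bash
python3 -c "from cell import arm; print(arm.hand_in())"
```

```text
the job is handed in; nothing more can be done
None
```

The wide red reel is loaded on the left-hand unwinder, fully down and released, and I handed the job in at about 20 s.

- **Loading:** I set the reel over the cone and pressed down. The cone slid about 16 mm at roughly 3 N, then the reel came up hard with its underside at about 78 mm.
- **Holding:** I held it there with about 9–10 N for over a second; the readings never passed 10.4 N (about 14 N with the reel's weight). A sideways force of up to about 5 N also showed during the pushes.
- **Second push:** The tool had tilted about 0.5° while pressing. After letting go I pressed again on the handle's top with shut fingertips (about 8 N) so the reel would lie flat. It did not move: the handle's top stayed at 172 mm, as expected.

**Last checks:**
- The reel's centre measured (0.560, -0.161), within about 1 mm of the cone's axis.
- The fit to the upper rim was best with the reel flat, but put it about 2 mm lower than touch did, which is within the calibration.
- A second fit that allowed tilt gave 1.5–1.8°. It matched the picture less well than the flat fit, so I did not rely on it.
- The other things in view looked undisturbed, and the gripper was clear.

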